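Find the rocking corner of the levelling plate and fold down its shim

ROBOT

A 6-joint arm with a two-finger parallel gripper is mounted at the origin on a cart in front of the work surface, level with it; the furniture and walls round the work are solid. World frame = base frame: x ahead of the robot, y to its left, z up, the work surface at z = 0. Lengths are in m, angles in rad, forces in N, time in s.
With the tool pointing down it reaches from about 0.35 to 0.775 m from the base axis. Payload 5.5 kg.
Tool frame: the origin (TCP) lies on the front face of the gripper's body, between the roots of the fingers; the fingertips stand 73 mm ahead of it and the grasp point (between the pads) lies 54 mm ahead of it; z points along the fingers, y is the line along which they close (so a half turn about z gives the same grasp; the last joint's range is limited). The gripper opens to 85 mm and grips with 20 to 120 N. Pads are 22 mm wide; open, the fingers measure 114 mm over their backs; the gripper's body (76 mm by 85 mm) begins 54 mm behind the grasp point. The pads swing forward as they close: fully open they stand 13 mm farther back than shut.
Start: joints at [-1.434, 0.313, 0.046, 1.304, 0, 1.431], TCP at [0.157, -0.553, 0.304] pointing down, gripper open.
Joint ranges: [-2.76, 2.76], [-0.86, 1.69], [-1.03, 1.26], [-2.2, 2.34], [-1.47, 1.5], [-3.14, 3.14]. Speed limits (rad/s): [2.57, 2.57, 3.14, 3.14, 3.14, 3.14].

INTERFACE

Orientations are given as a unit quaternion [x, y, z, w].
In Python, from plant import bot gives the robot as it stands. The module is installed in compiled form; this text tells all that it offers.
- The arm moves only by the tool apply_moves, never from a script. Its argument "commands" is a list of rows, each a list of 7 numbers: the shift along the tool's x, y, z in units of 40 cm (1.0 is 40 cm), then the turn, a rotation vector about the tool's x, y, z in units of pi/2 rad (1.0 is pi/2 rad), then the closure in counts, from 0 (fully open) to 255 (shut). In form: [[x, y, z, ax, ay, az, grip], ...]. A call has 1 to 20 rows; each row shifts and turns the commanded pose from where the row before left it, along the tool's axes as they then stand; what a row does not reach is not made up. A row lasts 1/10 s, in which the tool goes at most 50 mm and 8.59 degrees, less where a joint would pass 70% of its speed; a pose out of reach is approached as far as the arm can. A call with a number of a shift or a turn outside -1 to 1 is refused whole. A call with a gripper value outside its range is refused whole. The fingers move at their own pace and stop on an object; the grip force is fixed at half the most. Time passes only in rows, so rows that do not move let the fingers close. It gives the time, the measured TCP pose, the force, the opening and the grip force at its end, in the units of the state.
- bot.sense(): the state, without advancing time (a new reading comes with each control period).
- bot.capture(name): name is "side" or "top" or "wrist"; returns (picture, depth): 400x640x3 uint8, red, green, blue; 400x640 float32, m along the optical axis (not along the pixel's ray), 0 where there is no reading.
- bot.calibration(name): a dict with "fx", "fy", "cx", "cy" (pixels), "eye" and "rotation" of the camera in the world. Camera axes: x right, y down, z forward; pixel columns grow to the right and rows downward; lengths in m; the calibration is good to about 2 mm. A picture is of the moment at which its call begins: read the wrist's pose just before it. calibration takes no time and is no camera call; for the wrist camera it gives the pose at the moment of the call.
- bot.finish_job(): hands the job in; it is judged then, once.
Trained networks look in the newest picture that a camera, given by its name, has taken for a name from the list of things; names that differ only in an ending like _2 or _b are one class to them, and where a whole thing is asked for, a point or a joint stands for the part that bears it (a point fixed in the world has none). Each returns a list of dicts, best first, with "score" (0 to 1); they miss things now and then, are a little off and sometimes report something else, mostly with a low value. They report only what shows in the picture. A call takes as long as a camera call.
- bot.find_in(target, camera): "position" ([x, y, z] in m, in the coordinates of the camera as it stood for that picture, good to about 4 mm: the middle of the surface that is visible of it).
- bot.cut_out(target, camera): "region" (400x640 bool, what is visible of it).
- bot.spot_point(target, camera): "position" ([x, y, z] in m, in the coordinates of the camera as it stood for that picture, good to about 4 mm: a listed point, or the origin of a listed thing).
The state is a dict: "time": time; "joint_pos": joint angles; "dq": joint speeds; "effort": joint torques, N m; "tcp_pos": TCP position; "tool_rot": TCP orientation; "ft_force": force on the tool from outside, world axes, zero at the start; "ft_torque": the same for the moment, N m; "finger_gap": opening from 0.0 (shut) to 1.0 (fully open); "grasp_force": force on a finger pad.
Only numpy, scipy, OpenCV 4.12 (cv2) and the standard library are available. Lean on these libraries where they do the work, as an engineer would, in place of code of your own. Each camera call takes 0.05 s, during which the arm holds its last target. There are 200 camera calls.

TASK

The square metal levelling plate on the bench is to carry the balance, but one of its corners rocks. With the fingertips, push gently down on the corners until you find the one that gives, then press the standing shim tab of that corner down flat onto the plate so that it props the corner. Leave the other three tabs standing, lift nothing, and do not disturb the things around.

Things in the scene. Friction and masses are not known exactly. Their poses are not given: they have to be found in the camera images.
- base: fixed grey tray-like base of the levelling plate, 200 x 200 mm, rim 34 mm high; origin: centre of its underside on the bench, z up, x and y along its sides. It holds a hidden seat under every corner of the plate
- plate: loose square aluminium plate, 184 x 184 x 6 mm, 0.9 kg, lying level in the base (2 mm play all round), its top 37 mm above the bench. Origin: centre of its underside; x, y along its sides, as the base's. Three corners rest on rigid seats; one, a different one each time, on a spring seat: it gives from about 4 N, sinks 3.5 mm to a stop at 5 to 6 N and springs back. All look alike
- corner_1 (a point): point on the bare top face of the plate at its +x, +y corner (76 mm along +x and 78 mm along +y from the plate's centre), where to press to try that corner; moves with the plate
- shim_1 (a joint): hinge of the folding shim of the +x, +y corner, rad: 0 = steel tab standing 50 degrees up from the plate, 0.87 = tab flat on the plate and its hidden leg upright below, propping the corner. Stays where left (stiff hinge, 0.03 N m: 1 to 3 N on the tab). Over a rigid seat it jams about half way. Hinge line along the plate's y, 70 mm +x, 52 mm +y of the plate's centre, 1.5 mm above its top
- tab_1 (a point): middle of the free end edge of the tab of shim_1. Tab 32 x 17 x 3 mm, 32 mm from hinge to end, pointing -x of its hinge (towards the middle of the plate); the end stands about 26 mm above the plate's top while up. Flat, the tab's upper face is 3 mm above the plate's top
- corner_2 (a point): point on the bare top face of the plate at its +x, -y corner (76 mm along +x and 78 mm along -y from the plate's centre), where to press to try that corner; moves with the plate
- shim_2 (a joint): hinge of the folding shim of the +x, -y corner, rad: 0 = steel tab standing 50 degrees up from the plate, 0.87 = tab flat on the plate and its hidden leg upright below, propping the corner. Stays where left (stiff hinge, 0.03 N m: 1 to 3 N on the tab). Over a rigid seat it jams about half way. Hinge line along the plate's y, 70 mm +x, 52 mm -y of the plate's centre, 1.5 mm above its top
- tab_2 (a point): middle of the free end edge of the tab of shim_2. Tab 32 x 17 x 3 mm, 32 mm from hinge to end, pointing -x of its hinge (towards the middle of the plate); the end stands about 26 mm above the plate's top while up. Flat, the tab's upper face is 3 mm above the plate's top
- corner_3 (a point): point on the bare top face of the plate at its -x, -y corner (76 mm along -x and 78 mm along -y from the plate's centre), where to press to try that corner; moves with the plate
- shim_3 (a joint): hinge of the folding shim of the -x, -y corner, rad: 0 = steel tab standing 50 degrees up from the plate, 0.87 = tab flat on the plate and its hidden leg upright below, propping the corner. Stays where left (stiff hinge, 0.03 N m: 1 to 3 N on the tab). Over a rigid seat it jams about half way. Hinge line along the plate's y, 70 mm -x, 52 mm -y of the plate's centre, 1.5 mm above its top
- tab_3 (a point): middle of the free end edge of the tab of shim_3. Tab 32 x 17 x 3 mm, 32 mm from hinge to end, pointing +x of its hinge (towards the middle of the plate); the end stands about 26 mm above the plate's top while up. Flat, the tab's upper face is 3 mm above the plate's top
- corner_4 (a point): point on the bare top face of the plate at its -x, +y corner (76 mm along -x and 78 mm along +y from the plate's centre), where to press to try that corner; moves with the plate
- shim_4 (a joint): hinge of the folding shim of the -x, +y corner, rad: 0 = steel tab standing 50 degrees up from the plate, 0.87 = tab flat on the plate and its hidden leg upright below, propping the corner. Stays where left (stiff hinge, 0.03 N m: 1 to 3 N on the tab). Over a rigid seat it jams about half way. Hinge line along the plate's y, 70 mm -x, 52 mm +y of the plate's centre, 1.5 mm above its top
- tab_4 (a point): middle of the free end edge of the tab of shim_4. Tab 32 x 17 x 3 mm, 32 mm from hinge to end, pointing +x of its hinge (towards the middle of the plate); the end stands about 26 mm above the plate's top while up. Flat, the tab's upper face is 3 mm above the plate's top
- pocket_balance: flat black pocket balance, 66 x 118 x 14 mm, bystander; origin: centre of its underside
- tip_box: blue pipette tip box, 110 x 71 x 59 mm, bystander; origin: centre of its underside
- stop_reagent: small orange dropper bottle with white cap, 33 mm across, 73 mm high, bystander; origin: centre of its underside

How it is judged:
On the way, in this order (a step that is already met when the one before it is completed fails the run):
1. the corner that rocks is pressed down at least 2 mm, with all four tabs still standing (z of any of corner_1, corner_2, corner_3, corner_4 in the frame of base below 0.035 m and value of joint each of shim_1, shim_2, shim_3, shim_4 below 0.15 rad), for 0.1 s.
2. the shim tab of the rocking corner is flat (no other can be folded down), the other three still stand (((value of joint shim_1 above 0.8 rad and value of joint each of shim_2, shim_3, shim_4 below 0.15 rad) or (value of joint shim_2 above 0.8 rad and value of joint each of shim_1, shim_3, shim_4 below 0.15 rad) or (value of joint shim_3 above 0.8 rad and value of joint each of shim_1, shim_2, shim_4 below 0.15 rad) or (value of joint shim_4 above 0.8 rad and value of joint each of shim_1, shim_2, shim_3 below 0.15 rad))), for 0.2 s.
At the end, for the whole second after the job is handed in: one shim tab, that of the rocking corner, is folded flat (over 0.80 of 0.87 rad), the other three still stand (under 0.15 rad), and the plate lies still and level (within 0.012 rad), within 6 mm of where it was (((value of joint shim_1 above 0.8 rad and value of joint each of shim_2, shim_3, shim_4 below 0.15 rad) or (value of joint shim_2 above 0.8 rad and value of joint each of shim_1, shim_3, shim_4 below 0.15 rad) or (value of joint shim_3 above 0.8 rad and value of joint each of shim_1, shim_2, shim_4 below 0.15 rad) or (value of joint shim_4 above 0.8 rad and value of joint each of shim_1, shim_2, shim_3 below 0.15 rad)) and angle between plate's own z axis and vertical below 0.012 rad and distance of plate from where it was at the start of the episode below 0.006 m and linear speed of plate below 0.01 m/s); the robot touches nothing.
It fails at once if the plate is lifted or dragged (its centre moves over 10 mm) (distance of plate from where it was at the start of the episode above 0.01 m).
It fails at once if a finger bears on the plate with more than 60 N (contact force between the fingers and plate above 60 N).
It fails at once if the balance, tip box or dropper bottle is moved more than 20 mm (distance of any of pocket_balance, tip_box, stop_reagent from where it was at the start of the episode above 0.02 m).
It also fails if it takes over 58 s, if anything falls off the work surface, if the arm or the gripper's body presses on something with over 40 N, if the wrist force passes 120 N, or if a joint passes its speed limit or range.

## Working session

There is one attempt and no reset: what is moved stays moved. The work goes in short steps, Python scripts to look and compute and a tool call to move; the robot and the scene stay as the last step left them, time stands still between calls to the robot, and variables do not carry over. Pictures are saved under pics/ and viewed, at most 10 in all, crops included, and the job is handed in when it is done.

Besides the shell and the picture viewer there is one more tool, called after "Request:" as name([rows], argument=value, ...), one row to a line, values as JSON. apply_moves: Moves the arm, as the interface text tells. Shifts and turns lie within -1 to 1; 1 stands for 40 cm of shift or pi/2 rad of turn. Its arguments: {"type":"object","properties":{"commands":{"type":"array","items":{"type":"array","items":{"type":"number"}}}},"required":["commands"]}

```bash
mkdir -p pics; cat > h.py <<'E'
import numpy as np, cv2
from plant import bot
from scipy.spatial.transform import Rotation as R
def w(cam,p):
    c=bot.calibration(cam); return np.array(c["rotation"])@np.array(p)+np.array(c["eye"])
def save(cam,n):
    im,d=bot.capture(cam); cv2.imwrite(f"pics/{n}.png",im[:,:,::-1]); return im,d
E
python3 - <<'E'
from h import *
np.set_printoptions(precision=4,suppress=True)
s=bot.sense(); print({k:np.round(v,3) for k,v in s.items()})
for cam in ("top","side"):
    im,d=save(cam,cam+"0"); print(cam,np.array(bot.calibration(cam)["eye"]))
    for t in ["base","plate","corner_1","tab_1","pocket_balance","tip_box","stop_reagent"]:
        for r in bot.spot_point(t,cam)[:5]: print(t,round(r["score"],2),w(cam,r["position"]))
E
```

```text
{'time': np.float64(0.0), 'joint_pos': array([-1.434,  0.314,  0.045,  1.304,  0.   ,  1.431]), 'dq': array([ 0.001, -0.001,  0.   ,  0.   ,  0.   , -0.001]), 'effort': array([ -0.   , -48.062,  29.854,   0.019,  -0.   ,  -0.   ]), 'tcp_pos': array([ 0.157, -0.553,  0.303]), 'tool_rot': array([ 0.99 ,  0.138,  0.   , -0.001]), 'ft_force': array([-0.098,  0.188, -0.008]), 'ft_torque': array([0.064, 0.008, 0.04 ]), 'grasp_force': np.float64(0.0), 'finger_gap': np.float64(1.0)}
top [0.4291 0.1224 1.1716]Traceback (most recent call last):
  File "<stdin>", line 7, in <module>
  File "h.py", line 5, in w
    c=bot.calibration(cam); return np.array(c["rotation"])@np.array(p)+np.array(c["eye"])
                                   ~~~~~~~~~~~~~~~~~~~~~~~^~~~~~~~~~~~
ValueError: matmul: Input operand 1 has a mismatch in its core dimension 0, with gufunc signature (n?,k),(k,m?)->(n?,m?) (size 3 is different from 4)
```

```bash
sed -i 's/np.array(c\["rotation"\])@np.array(p)/R.from_quat(c["rotation"]).apply(p)/' h.py
python3 - <<'E'
from h import *
np.set_printoptions(precision=4,suppress=True)
for cam in ("top","side"):
    im,d=save(cam,cam+"0"); c=bot.calibration(cam); print(cam,c)
    for t in ["base","plate","corner_1","tab_1","pocket_balance","tip_box","stop_reagent"]:
        for r in bot.spot_point(t,cam)[:5]: print(t,round(r["score"],2),w(cam,r["position"]))
    if cam=="top":
        for r in bot.cut_out("plate",cam)[:2]:
            m=r["region"]; print(r["score"],m.sum(),cv2.minAreaRect(np.argwhere(m)[:,::-1].astype(np.float32)))
            v,u=np.nonzero(m&(d>0)); z=d[v,u]
            P=w(cam,np.stack([(u-c["cx"])/c["fx"]*z,(v-c["cy"])/c["fy"]*z,z],1)); print(np.median(P,0))
            P=P[abs(P[:,2]-np.median(P[:,2]))<.006]
            print(cv2.minAreaRect(P[:,:2].astype(np.float32)*1000))
E
```

```text
top {'fx': 445.470679058541, 'fy': 445.470679058541, 'cx': 322.54163653717694, 'cy': 197.95743341422585, 'eye': array([0.4291, 0.1224, 1.1716]), 'rotation': array([ 0.7122, -0.6991,  0.0455, -0.0449])}
plate 0.88 [ 0.5471 -0.0321  0.0324]
corner_1 0.94 [ 0.4575 -0.0853  0.0343]
corner_1 0.86 [ 0.6022 -0.1245  0.0406]
corner_1 0.8 [0.6428 0.0274 0.0377]
corner_1 0.65 [0.4907 0.0673 0.0379]
tab_1 0.59 [0.5134 0.0286 0.0574]
tab_1 0.53 [0.6062 0.0108 0.0635]
tab_1 0.44 [ 0.4923 -0.0692  0.0647]
tab_1 0.43 [ 0.5841 -0.0939  0.0665]
pocket_balance 0.55 [ 0.4594  0.3258 -0.0005]
tip_box 0.88 [0.6369 0.3088 0.0006]
stop_reagent 0.72 [ 0.5154  0.2223 -0.0014]
stop_reagent 0.2 [ 0.6026 -0.1215  0.0393]
0.76 5219 ((382.44232177734375, 209.21153259277344), (75.86550903320312, 72.26956939697266), 15.255120277404785)
[ 0.5489 -0.0302  0.0376]
((551.6428833007812, -31.13396453857422), (192.63409423828125, 186.33843994140625), 75.82130432128906)
side {'fx': 470.89327220618907, 'fy': 470.89327220618907, 'cx': 323.2471594585183, 'cy': 200.8120646270974, 'eye': array([ 0.6034, -0.6657,  0.5262]), 'rotation': array([ 0.8664,  0.0225, -0.0077, -0.4988])}
plate 0.67 [ 0.5504 -0.0322  0.0316]
corner_1 0.93 [ 0.4595 -0.0851  0.0358]
corner_1 0.85 [0.6403 0.0255 0.0376]
corner_1 0.63 [ 0.603  -0.1256  0.0363]
corner_1 0.57 [0.4959 0.0643 0.0333]
tab_1 0.63 [0.5193 0.0303 0.06  ]
tab_1 0.51 [ 0.581  -0.0919  0.0586]
tab_1 0.47 [ 0.4878 -0.0684  0.0563]
tab_1 0.41 [0.6112 0.0115 0.0631]
pocket_balance 0.79 [0.4532 0.3243 0.0018]
tip_box 0.69 [ 0.6246  0.3103 -0.0001]
stop_reagent 0.82 [0.5143 0.2251 0.0034]
stop_reagent 0.57 [ 0.5824 -0.0917  0.0588]
```

View pics/top0.png

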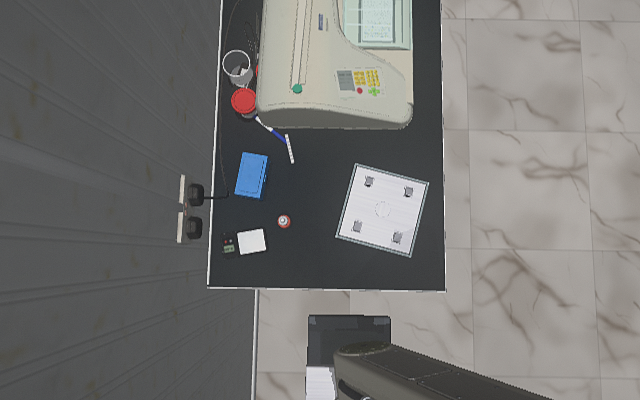

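View pics/side0.png

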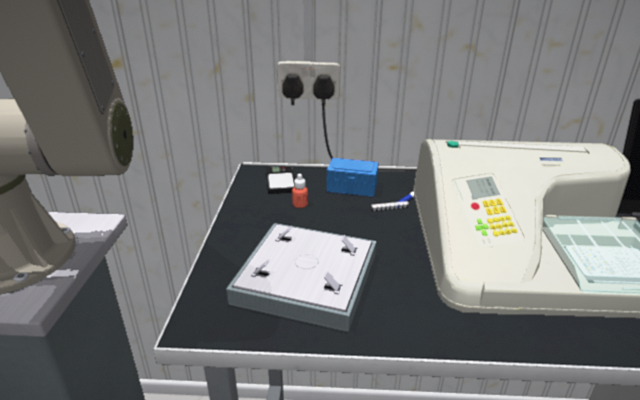

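The pictures agree with the networks: the plate is centred at about top pixel (382,210), turned about -15°, with four standing tabs. The bystanders are well to its left.

```bash
cat >> h.py <<'E'
M=np.array([[76,78],[76,-78],[-76,-78],[-76,78]])/1000
T=np.array([[49.4,52],[49.4,-52],[-49.4,-52],[-49.4,52]])/1000
def fit(pts,model):
    # model/pts matched; returns yaw, centre
    pts=np.array(pts);a=pts.mean(0);b=model.mean(0)
    z=((pts-a)[:,0]+1j*(pts-a)[:,1])*np.conj((model-b)[:,0]+1j*(model-b)[:,1])
    y=np.angle(z.sum()); r=R.from_euler("z",y).as_matrix()[:2,:2]
    return y,a-r@b,np.abs(pts-a-(model-b)@r.T).max()
def togo(x,y,z,yaw):
    s=bot.sense(); r=R.from_quat(s["tool_rot"]); ex=r.apply([1,0,0])
    cur=np.arctan2(ex[1],ex[0]); d=r.inv().apply(np.array([x,y,z])-s["tcp_pos"])
    print("t",round(s["time"],2),"tcp",np.round(s["tcp_pos"],4),"yaw",round(cur,4),"F",np.round(s["ft_force"],1),"units",np.round(d/.4,4),"turn z",round(-((yaw-cur+np.pi)%(2*np.pi)-np.pi)/(np.pi/2),4))
E
python3 - <<'E'
from h import *
C=np.array([[(.6428+.6403)/2,(.0274+.0255)/2],[.6026,-.125],[.4585,-.0852],[.4933,.0658]])
Tb=np.array([[.6087,.0112],[.5825,-.0929],[.49,-.0688],[.5163,.0295]])
print(fit(C,M),fit(Tb,T),fit(np.vstack([C,Tb]),np.vstack([M,T])))
E
```

```text
(np.float64(-0.25144963251706537), array([ 0.5489875, -0.0294875]), np.float64(0.0025295544104769335)) (np.float64(-0.24065781774255757), array([ 0.549375, -0.03025 ]), np.float64(0.0027226392080025655)) (np.float64(-0.24821523271638235), array([ 0.54918125, -0.02986875]), np.float64(0.0031738862901586062))
```

Request:
apply_moves([
  [0,0,0,0,0,-0.082,255],
  [0,0,0,0,0,-0.082,255],
  [0,0,0,0,0,-0.082,255],
  [0,0,0,0,0,-0.082,255],
  [0,0,0,0,0,-0.082,255],
  [0,0,0,0,0,-0.082,255],
  [0,0,0,0,0,-0.082,255],
  [0,0,0,0,0,-0.082,255],
])

```text
time: 1.8
tcp_pos: [0.1571, -0.5531, 0.3039]
tool_rot: [0.792, 0.61, -0.0, 0.0]
ft_force: [-0.3, -0.8, -0.5]
finger_gap: 0.002
grasp_force: 0.0
```

```bash
python3 -c "
from h import *
togo(.50,-.03,.30,1.309)"
```

```text
t 1.8 tcp [ 0.1571 -0.5531  0.3039] yaw 1.3126 F [-0.3 -0.8 -0.5] units [1.4834 0.4948 0.0097] turn z 0.0023
```

Request:
apply_moves([
  [0.099,0.033,0,0,0,0,255],
  [0.099,0.033,0,0,0,0,255],
  [0.099,0.033,0,0,0,0,255],
  [0.099,0.033,0,0,0,0,255],
  [0.099,0.033,0,0,0,0,255],
  [0.099,0.033,0,0,0,0,255],
  [0.099,0.033,0,0,0,0,255],
  [0.099,0.033,0,0,0,0,255],
  [0.099,0.033,0,0,0,0,255],
  [0.099,0.033,0,0,0,0,255],
  [0.099,0.033,0,0,0,0,255],
  [0.099,0.033,0,0,0,0,255],
  [0.099,0.033,0,0,0,0,255],
  [0.099,0.033,0,0,0,0,255],
  [0.099,0.033,0,0,0,-0.005,255],
  [0,0,0,0,0,0,255],
])

```text
time: 3.4
tcp_pos: [0.505, -0.0277, 0.3038]
tool_rot: [0.79, 0.613, 0.001, 0.0]
ft_force: [-0.2, -0.4, -0.4]
finger_gap: 0.003
grasp_force: 0.0
```

```bash
python3 - <<'E'
from h import *
np.set_printoptions(precision=4,suppress=True)
togo(.5,-.03,.3,1.3208)
im,d=save("wrist","w0");c=bot.calibration("wrist")
for t in ["plate","corner_1","tab_1"]:
    for r in bot.spot_point(t,"wrist")[:5]: print(t,round(r["score"],2),w("wrist",r["position"]))
for r in bot.cut_out("plate","wrist")[:1]:
    v,u=np.nonzero(r["region"]&(d>0)); z=d[v,u]
    P=w("wrist",np.stack([(u-c["cx"])/c["fx"]*z,(v-c["cy"])/c["fy"]*z,z],1)); print(np.median(P,0))
    P=P[abs(P[:,2]-np.median(P[:,2]))<.003]
    print(cv2.minAreaRect(P[:,:2].astype(np.float32)*1000))
E
```

```text
t 3.4 tcp [ 0.505  -0.0277  0.3038] yaw 1.3209 F [-0.2 -0.4 -0.4] units [-0.0087 -0.0107  0.0094] turn z 0.0001
plate 0.77 [ 0.5476 -0.0325  0.0362]
corner_1 0.83 [0.6406 0.0171 0.0398]
corner_1 0.73 [ 0.4525 -0.0887  0.0353]
corner_1 0.65 [ 0.5978 -0.1304  0.0378]
tab_1 0.75 [0.6092 0.005  0.0613]
tab_1 0.74 [0.5162 0.0265 0.0649]
tab_1 0.66 [ 0.5827 -0.0973  0.0609]
tab_1 0.61 [ 0.488  -0.0748  0.0671]
[ 0.5482 -0.0247  0.0378]
((546.1707763671875, -35.597328186035156), (183.9202880859375, 184.16458129882812), 75.43256378173828)
```

View pics/w0.png

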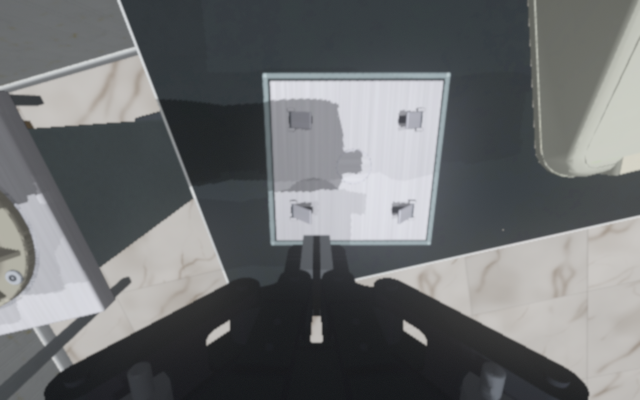

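The square plate fills pixels (265,75)–(445,243). The tabs stand at (300,120), (410,118), (302,212) and (402,211), with their hinges on the outer left and right sides, so they fold along the plate's x (tool y).

Request:
apply_moves([
  [0.053,0.0745,0.02,0,0,0,255],
  [0.053,0.0745,0.02,0,0,0,255],
  [0.053,0.0745,0.02,0,0,0,255],
  [0.053,0.0745,0.02,0,0,0,255],
  [0,0,0.0825,0,0,0,255],
  [0,0,0.0825,0,0,0,255],
  [0,0,0.0825,0,0,0,255],
  [0,0,0.0825,0,0,0,255],
  [0,0,0,0,0,0,255],
  [0,0,0,0,0,0,255],
])

```text
time: 4.65
tcp_pos: [0.6393, 0.0194, 0.1401]
tool_rot: [0.792, 0.61, -0.001, -0.0]
ft_force: [0.4, -0.4, 0.7]
finger_gap: 0.0
grasp_force: 0.0
```

```bash
python3 - <<'E'
from h import *
togo(.6413,.0246,.14,1.3208)
save("wrist","w1"); im,d=save("side","s1")
cv2.imwrite("pics/s1c.png",cv2.resize(im[180:340,200:420,::-1],None,fx=3.5,fy=3.5,interpolation=cv2.INTER_CUBIC))
E
```

```text
t 4.65 tcp [0.6393 0.0194 0.1401] yaw 1.3132 F [ 0.4 -0.4  0.7] units [0.0138 0.0014 0.0003] turn z -0.0048
```

View pics/w1.png

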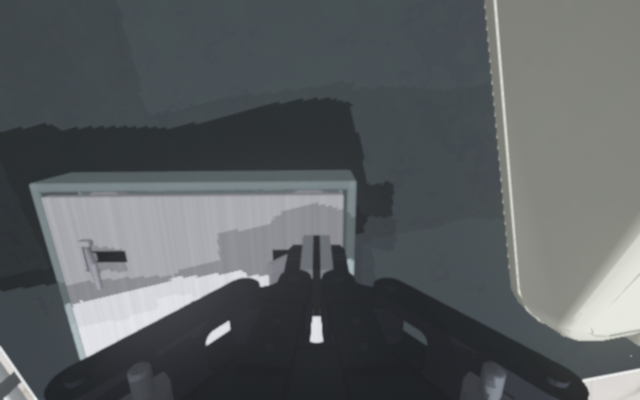

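View pics/s1c.png

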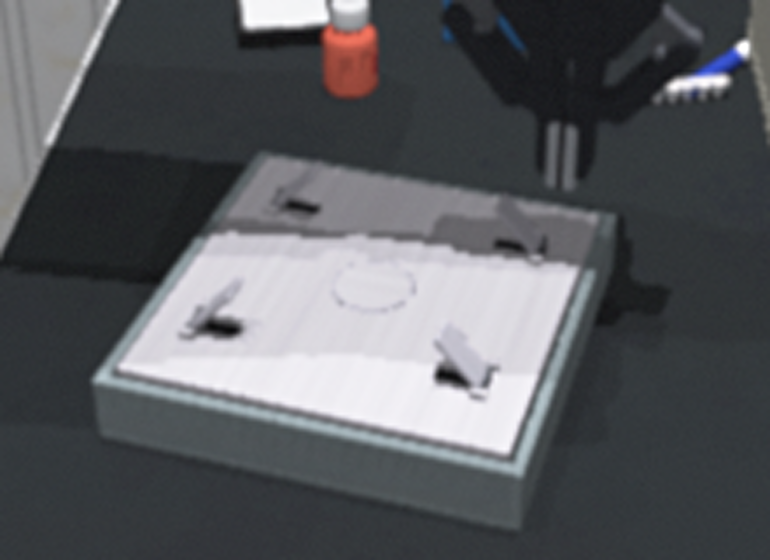

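Wrist view: the shut fingers hover at (316,245) over the far right corner, and the hinge bracket shows at (280,253) to their left. The side view confirms the hinges are on the outside and all tabs are standing, so I correct 5 mm and descend.

Request:
apply_moves([
  [0.013,0.001,0.01,0,0,-0.005,255],
  [0,0,0.015,0,0,0,255],
  [0,0,0.015,0,0,0,255],
  [0,0,0.0125,0,0,0,255],
  [0,0,0.005,0,0,0,255],
  [0,0,0,0,0,0,255],
  [0,0,0,0,0,0,255],
])

```text
time: 5.45
tcp_pos: [0.6415, 0.0256, 0.1168]
tool_rot: [0.789, 0.614, -0.0, 0.0]
ft_force: [0.1, 0.1, 1.1]
finger_gap: -0.004
grasp_force: 0.0
```

Request:
apply_moves([
  [0,0,0.0025,0,0,0,255],
  [0,0,0.0025,0,0,0,255],
  [0,0,0,0,0,0,255],
])

```text
time: 5.75
tcp_pos: [0.6415, 0.0255, 0.1148]
tool_rot: [0.789, 0.614, -0.0, 0.0]
ft_force: [0.6, 0.1, -0.3]
finger_gap: 0.002
grasp_force: 0.0
```

Request:
apply_moves([
  [0,0,0.0025,0,0,0,255],
  [0,0,0.0025,0,0,0,255],
  [0,0,0,0,0,0,255],
])

```text
time: 6.05
tcp_pos: [0.6414, 0.0255, 0.1127]
tool_rot: [0.789, 0.614, -0.0, -0.0]
ft_force: [0.0, -0.2, 0.4]
finger_gap: -0.005
grasp_force: 0.0
```

Request:
apply_moves([
  [0,0,0.0025,0,0,0,255],
  [0,0,0.0025,0,0,0,255],
  [0,0,0,0,0,0,255],
])

```text
time: 6.35
tcp_pos: [0.6414, 0.0256, 0.1106]
tool_rot: [0.789, 0.614, -0.0, -0.0]
ft_force: [0.3, 0.6, -0.7]
finger_gap: 0.003
grasp_force: 0.0
```

Request:
apply_moves([
  [0,0,0.0025,0,0,0,255],
  [0,0,0,0,0,0,255],
])

```text
time: 6.55
tcp_pos: [0.6415, 0.0256, 0.1098]
tool_rot: [0.789, 0.614, -0.0, 0.0]
ft_force: [-0.1, -0.8, 0.8]
finger_gap: -0.004
grasp_force: 0.0
```

Request:
apply_moves([
  [0,0,0.0025,0,0,0,255],
  [0,0,0,0,0,0,255],
])

```text
time: 6.75
tcp_pos: [0.6416, 0.0256, 0.1097]
tool_rot: [0.789, 0.614, 0.0, 0.0]
ft_force: [-1.3, 0.3, 4.3]
finger_gap: -0.002
grasp_force: 2.3
```

Request:
apply_moves([
  [0,0,0.0025,0,0,0,255],
  [0,0,0,0,0,0,255],
])

```text
time: 6.95
tcp_pos: [0.6415, 0.0256, 0.1096]
tool_rot: [0.789, 0.614, 0.0, 0.0]
ft_force: [-3.5, 0.0, 10.5]
finger_gap: -0.003
grasp_force: 5.0
```

Request:
apply_moves([
  [0,0,0.0025,0,0,0,255],
  [0,0,0,0,0,0,255],
])

```text
time: 7.15
tcp_pos: [0.6415, 0.0256, 0.1096]
tool_rot: [0.789, 0.614, 0.0, 0.001]
ft_force: [-5.6, -0.8, 15.4]
finger_gap: 0.001
grasp_force: 7.7
```

Corner 1 (+x,+y) is rigid: the height holds at 15 N. Next is corner 2.

Request:
apply_moves([
  [0,0,-0.0625,0,0,0,255],
  [0,0,-0.0625,0,0,0,255],
  [-0.079,0,0,0,0,0,255],
  [-0.079,0,0,0,0,0,255],
  [-0.079,0,0,0,0,0,255],
  [-0.079,0,0,0,0,0,255],
  [-0.079,0,0,0,0,0,255],
  [0,0,0,0,0,0,255],
  [0,0,0,0,0,0,255],
])

```text
time: 8.05
tcp_pos: [0.6026, -0.1283, 0.1569]
tool_rot: [0.79, 0.614, 0.0, -0.0]
ft_force: [0.5, -0.3, -0.3]
finger_gap: 0.003
grasp_force: 0.0
```

```bash
python3 -c "
from h import *
u=np.array([.9684,-.2494]);v=np.array([.2494,.9684]);c=np.array([.548,-.033])
togo(*(c+.076*u-.079*v),.111,1.3208)"
```

```text
t 8.05 tcp [ 0.6026 -0.1283  0.1569] yaw 1.3212 F [ 0.5 -0.3 -0.3] units [-0.0009 -0.0016  0.1148] turn z 0.0002
```

Request:
apply_moves([
  [0,0,0.05,0,0,0,255],
  [0,0,0.04,0,0,0,255],
  [0,0,0.02,0,0,0,255],
  [0,0,0.005,0,0,0,255],
  [0,0,0,0,0,0,255],
  [0,0,0,0,0,0,255],
])

```text
time: 8.65
tcp_pos: [0.6034, -0.1274, 0.1117]
tool_rot: [0.789, 0.614, 0.0, 0.001]
ft_force: [0.2, 0.3, 0.9]
finger_gap: -0.001
grasp_force: 0.0
```

Request:
apply_moves([
  [0,0,0.0025,0,0,0,255],
  [0,0,0.0025,0,0,0,255],
  [0,0,0,0,0,0,255],
])

```text
time: 8.95
tcp_pos: [0.6032, -0.1278, 0.1096]
tool_rot: [0.789, 0.614, 0.0, 0.001]
ft_force: [-0.3, 0.7, 3.0]
finger_gap: -0.004
grasp_force: 1.8
```

Request:
apply_moves([
  [0,0,0.0025,0,0,0,255],
  [0,0,0,0,0,0,255],
])

```text
time: 9.15
tcp_pos: [0.6032, -0.1278, 0.1085]
tool_rot: [0.789, 0.614, 0.0, 0.001]
ft_force: [0.0, 0.6, 4.4]
finger_gap: -0.004
grasp_force: 2.4
```

Request:
apply_moves([
  [0,0,0.0025,0,0,0,255],
  [0,0,0,0,0,0,255],
])

```text
time: 9.35
tcp_pos: [0.6033, -0.1278, 0.1074]
tool_rot: [0.789, 0.614, 0.0, 0.001]
ft_force: [-0.1, 0.4, 5.1]
finger_gap: -0.002
grasp_force: 2.7
```

Corner 2 gives: it sank over 2 mm at about 5 N. I press on to the stop and hold.

Request:
apply_moves([
  [0,0,0.0025,0,0,0,255],
  [0,0,0.0015,0,0,0,255],
  [0,0,0.001,0,0,0,255],
  [0,0,0,0,0,0,255],
  [0,0,0,0,0,0,255],
])

```text
time: 9.85
tcp_pos: [0.6033, -0.1279, 0.1059]
tool_rot: [0.789, 0.614, 0.0, 0.001]
ft_force: [-1.6, -0.1, 7.6]
finger_gap: -0.003
grasp_force: 3.9
```

Request:
apply_moves([
  [0,0,-0.03,0,0,0,255],
  [0,0,-0.05,0,0,0,255],
  [0,0,-0.05,0,0,0,255],
  [0,0,0,0,0,0,255],
  [0.0325,-0.0375,0,0,0,0,255],
  [0.0325,-0.0375,0,0,0,0,255],
  [0,0,0,0,0,0,255],
  [0,0,0,0,0,0,255],
])

```text
time: 10.65
tcp_pos: [0.5798, -0.0948, 0.1563]
tool_rot: [0.789, 0.615, -0.0, -0.0]
ft_force: [0.4, -0.3, 0.4]
finger_gap: 0.004
grasp_force: 0.0
```

```bash
python3 - <<'E'
from h import *
u=np.array([.9684,-.2494]);v=np.array([.2494,.9684]);c=np.array([.548,-.033])
togo(*(c+.047*u-.052*v),.1125,1.3208)
im,d=save("side","s2")
cv2.imwrite("pics/s2c.png",cv2.resize(im[180:340,200:420,::-1],None,fx=3.5,fy=3.5,interpolation=cv2.INTER_CUBIC))
E
```

```text
t 10.65 tcp [ 0.5798 -0.0948  0.1563] yaw 1.3236 F [ 0.4 -0.3  0.4] units [-1.000e-04  2.100e-03  1.096e-01] turn z 0.0018
```

View pics/s2c.png

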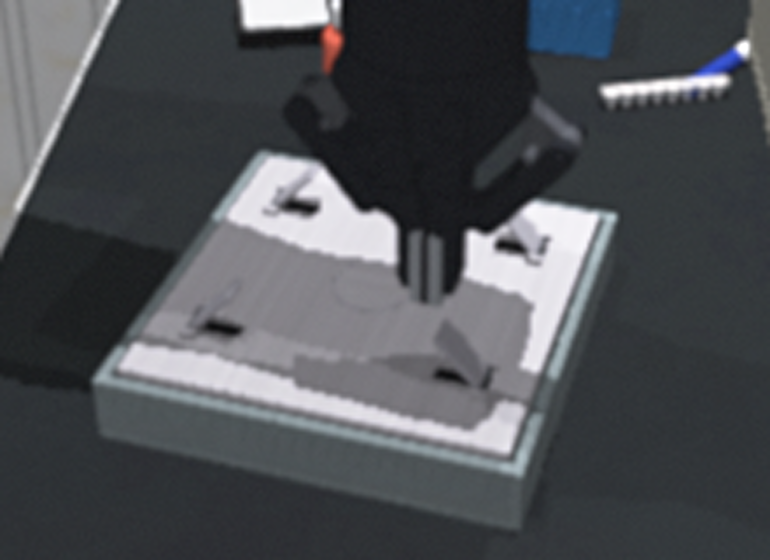

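The fingers at (428,298) hover just above the end of tab 2 at (447,325), and all the tabs are standing. I press down.

Request:
apply_moves([
  [0,0.003,0.02,0,0,0,255],
  [0,0,0.0125,0,0,0,255],
  [0,0,0.0125,0,0,0,255],
  [0,0,0.0075,0,0,0,255],
  [0,0,0.0075,0,0,0,255],
  [0,0,0,0,0,0,255],
])

```text
time: 11.3
tcp_pos: [0.5797, -0.0953, 0.1326]
tool_rot: [0.789, 0.614, -0.001, -0.001]
ft_force: [-3.5, 1.2, 6.1]
finger_gap: -0.002
grasp_force: 3.0
```

Request:
apply_moves([
  [0,0,0.0075,0,0,0,255],
  [0,0,0.0075,0,0,0,255],
  [0,0,0.005,0,0,0,255],
  [0,0,0.005,0,0,0,255],
  [0,0,0,0,0,0,255],
])

```text
time: 11.8
tcp_pos: [0.5775, -0.0944, 0.1216]
tool_rot: [0.789, 0.614, -0.003, -0.003]
ft_force: [-8.5, 0.8, 3.6]
finger_gap: -0.001
grasp_force: 5.7
```

Request:
apply_moves([
  [0,-0.008,0.003,0,0,0,255],
  [0,-0.005,0.005,0,0,0,255],
  [0,-0.003,0.005,0,0,0,255],
  [0,0,0,0,0,0,255],
])

```text
time: 12.2
tcp_pos: [0.5753, -0.0939, 0.1176]
tool_rot: [0.789, 0.614, 0.0, 0.0]
ft_force: [1.4, -0.8, 0.2]
finger_gap: 0.002
grasp_force: 0.1
```

```bash
python3 - <<'E'
from h import *
togo(.5775,-.095,.1125,1.3208)
im,d=save("side","s3")
cv2.imwrite("pics/s3c.png",cv2.resize(im[180:340,200:420,::-1],None,fx=3.5,fy=3.5,interpolation=cv2.INTER_CUBIC))
E
```

```text
t 12.2 tcp [ 0.5753 -0.0939  0.1176] yaw 1.3229 F [ 1.4 -0.8  0.2] units [-0.0014  0.0061  0.0127] turn z 0.0014
```

View pics/s3c.png

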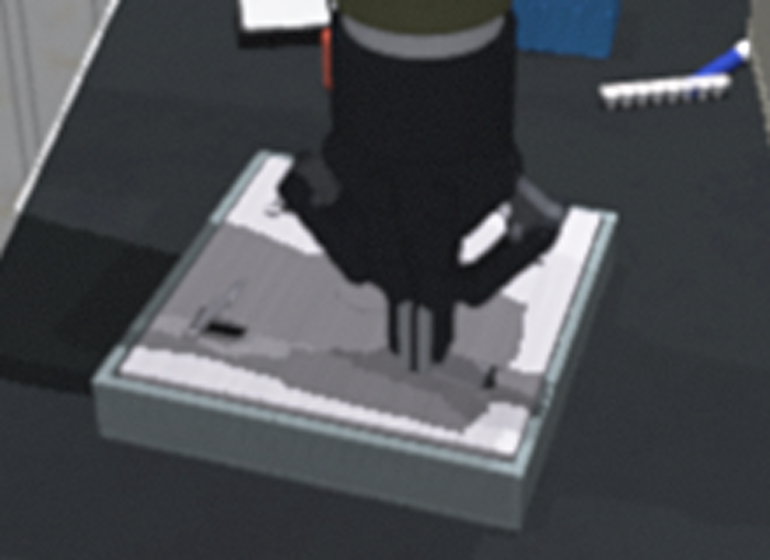

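Tab 2 has folded most of the way, with the fingers over its inner end at (420,365). I keep pressing until it is flat.

Request:
apply_moves([
  [0,0.006,0,0,0,0,255],
  [0,0,0.005,0,0,0,255],
  [0,0,0.004,0,0,0,255],
  [0,0,0,0,0,0,255],
])

```text
time: 12.65
tcp_pos: [0.5774, -0.0944, 0.1138]
tool_rot: [0.789, 0.614, -0.0, -0.0]
ft_force: [-0.4, 0.5, 0.8]
finger_gap: -0.001
grasp_force: 0.0
```

Request:
apply_moves([
  [0,0,0.004,0,0,0,255],
  [0,0,0.003,0,0,0,255],
  [0,0,0,0,0,0,255],
])

```text
time: 12.95
tcp_pos: [0.5774, -0.0944, 0.112]
tool_rot: [0.789, 0.614, 0.0, 0.0]
ft_force: [-1.5, 0.2, 5.7]
finger_gap: 0.003
grasp_force: 2.9
```

Request:
apply_moves([
  [0,0,0.003,0,0,0,255],
  [0,0,0,0,0,0,255],
  [0,0,0,0,0,0,255],
])

```text
time: 13.25
tcp_pos: [0.5774, -0.0944, 0.1117]
tool_rot: [0.789, 0.614, 0.0, 0.001]
ft_force: [-3.7, 1.8, 12.1]
finger_gap: -0.0
grasp_force: 6.1
```

Request:
apply_moves([
  [0,0,0.003,0,0,0,255],
  [0,0,0.002,0,0,0,255],
  [0,0,0,0,0,0,255],
])

```text
time: 13.55
tcp_pos: [0.5774, -0.0944, 0.1114]
tool_rot: [0.789, 0.614, 0.0, 0.001]
ft_force: [-7.6, 1.3, 22.9]
finger_gap: -0.001
grasp_force: 11.5
```

Request:
apply_moves([
  [0,0,-0.03,0,0,0,255],
  [0,0,-0.06,0,0,0,255],
  [0,0,-0.1,0,0,0,255],
  [0,0,-0.1,0,0,0,255],
  [-0.06,0,-0.1,0,0,0,255],
  [-0.1,0,0,0,0,0,255],
  [-0.1,0,0,0,0,0,255],
  [0,0,0,0,0,0,255],
  [0,0,0,0,0,0,255],
])

```text
time: 14.45
tcp_pos: [0.5515, -0.196, 0.2639]
tool_rot: [0.79, 0.613, 0.0, -0.0]
ft_force: [0.2, -0.0, 0.2]
finger_gap: 0.001
grasp_force: 0.0
```

```bash
python3 - <<'E'
from h import *
togo(.5775,-.095,.1125,1.3208)
im,d=save("side","s4")
cv2.imwrite("pics/s4c.png",cv2.resize(im[180:340,200:420,::-1],None,fx=3.5,fy=3.5,interpolation=cv2.INTER_CUBIC))
for cam in ("side","wrist"):
    bot.capture(cam)
    for r in bot.spot_point("tab_1",cam)[:5]: print(cam,round(r["score"],2),w(cam,r["position"]).round(4))
E
```

```text
t 14.45 tcp [ 0.5515 -0.196   0.2639] yaw 1.3207 F [ 0.2 -0.   0.2] units [0.2606 0.0008 0.3785] turn z -0.0
side 0.54 [0.6089 0.0104 0.0622]
side 0.54 [0.5184 0.0342 0.0605]
side 0.44 [ 0.4902 -0.0692  0.0549]
wrist 0.72 [ 0.4911 -0.0708  0.067 ]
wrist 0.69 [ 0.5751 -0.0884  0.0389]
```

View pics/s4c.png

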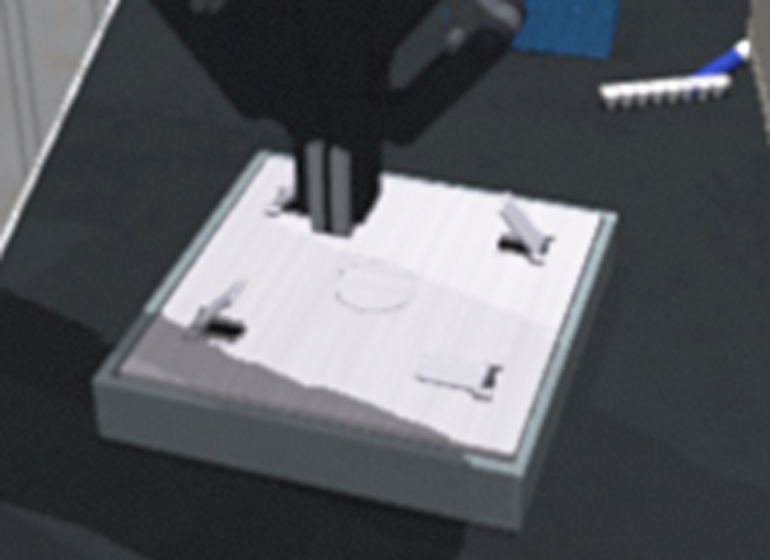

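Tab 2 lies flat at (455,372), its end measured at 39 mm. The other three tabs stand at about 60 mm, and the plate sits in place.

```bash
python3 -c "
from plant import bot
print(bot.finish_job())"
```

```text
the job is handed in; nothing more can be done
None
```

I found that the +x, −y corner (corner_2) rocks, pressed its shim tab down flat, left the other three tabs standing, and handed the job in after about 14.5 s of robot time; the hand-in gave no verdict.

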